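# Draw the copper engraving board from the leaning rack and set it on the inspection stand

### The arm

A 6-joint arm with a two-finger parallel gripper is mounted at the origin on the work surface. World frame = base frame: x ahead of the robot, y to its left, z up, the work surface at z = 0. Lengths are in m, angles in rad, forces in N, time in s.
With the tool pointing down it reaches from about 0.225 to 0.725 m from the base axis. Payload 3.1 kg.
Tool frame: the origin (TCP) lies midway between the tips of the shut fingers; the grasp point (between the pads) lies 19 mm behind it; z points along the fingers, y is the line along which they close (so a half turn about z gives the same grasp; the last joint's range is limited). The gripper opens to 85 mm and grips with 20 to 120 N. Pads are 22 mm wide; open, the fingers measure 114 mm over their backs; the gripper's body (76 mm by 85 mm) begins 54 mm behind the grasp point. The pads swing forward as they close: fully open they stand 13 mm farther back than shut.
Start: joints at [1.068, 0.048, 0.099, 1.622, 0, 1.443], TCP at [0.192, 0.489, 0.231] pointing down, gripper open.
Joint ranges: [-2.91, 2.91], [-0.99, 1.94], [-1.21, 1.42], [-2.12, 2.29], [-1.49, 1.47], [-3.14, 3.14]. Speed limits (rad/s): [2.79, 2.79, 3.14, 3.14, 3.14, 3.14].

### API

Orientations are given as a unit quaternion [x, y, z, w].
In Python, from bench import get_obs, grab_frame, job_done gives the robot as it stands.
- The arm moves only by the tool jog_arm, never from a script. Its argument "rows" is a list of rows, each an object of numbers: "x", "y", "z": the shift along the tool's x, y, z in units of 0.25 m (1.0 is 0.25 m); "rx", "ry", "rz": the turn, a rotation vector about the tool's x, y, z in units of 180 degrees (1.0 is 180 degrees); "jaw": the opening, from 0 (shut) to 1 (fully open). In form: [{"x": .., "y": .., "z": .., "rx": .., "ry": .., "rz": .., "jaw": ..}, ...]. A call has exactly 8 rows; each row is the pose to reach, as a shift and turn from the pose commanded when the call began, along the tool's axes at that moment, turning the shorter way round; what a row does not reach only later rows make up. A row lasts 1/10 s, in which the tool goes at most 50 mm and 8.59 degrees, less where a joint would pass 70% of its speed; a pose out of reach is approached as far as the arm can. A call with a number of a shift or a turn outside -1 to 1 is refused whole. A call with a gripper value outside its range is refused whole. The fingers move at their own pace and stop on an object; "squeeze" is the grip in N (left out, the last holds). Time passes only in rows, so rows that repeat a pose let the fingers close, or fill a call up. It gives the time, the measured TCP pose, the force, the opening and the grip force at its end, in the units of the state.
- get_obs(): the state, without advancing time (a new reading comes with each control period).
- grab_frame(name): name is "scene" or "top"; returns a dict with "frame" (420x560x3 uint8, red, green, blue), "fx", "fy", "cx", "cy" (pixels), "rvec" (rotation vector, rad) and "tvec" (3), from world to camera coordinates, as OpenCV has them. Camera axes: x right, y down, z forward; pixel columns grow to the right and rows downward; lengths in m; the calibration is good to about 2 mm. A picture is of the moment at which its call begins. There is no depth.
- job_done(): hands the job in; it is judged then, once.
The state is a dict: "time": time; "joint_pos": joint angles; "joint_velocities": joint speeds; "effort": joint torques, N m; "eef_pos": TCP position; "eef_rot": TCP orientation; "wrist_force": force on the tool from outside, world axes, zero at the start; "ft_torque": the same for the moment, N m; "gripper_width": finger opening in m; "gripper_force": force on a finger pad.
Only numpy, scipy, OpenCV 4.12 (cv2) and the standard library are available. Lean on these libraries where they do the work, as an engineer would, in place of code of your own. Each camera call takes 0.05 s, during which the arm holds its last target. There are 200 camera calls.

### The job

Turn the red wing nut on the rack clockwise until the keeper arm has swung clear of all the boards, then slide the copper-faced board up out of its leaning slot by its top edge and set it on the sloping inspection stand: bottom edge down on the blue ledge behind the lip, roughly centred, flat against the white backboard, copper face outward (away from the backboard). Do not drop it, and leave the other two boards fully home in their slots and everything else on the bench where it is.

Things in the scene. Friction and masses are not known exactly. Their poses are not given: they have to be found in the camera images.
- rack: fixed light-wood rack, base 220 x 134 mm, cheeks at y = +-62 mm, 85 mm high. Origin on the table under the middle slot's foot, z up. Three slots, feet at x = -62, 0, 62, z = 22 mm, lean 30 deg: a board's top leans to -x, top edge 135 mm up. Channels 11.5 mm wide hold only a board's side edges (lowest 45 mm; rear bars to 78 mm); its middle 80 mm is free. Which board is in which slot varies.
- keeper (a joint): angle (rad) of the steel keeper arm, 0 to 1.75; grows as the wing nut turns clockwise from above; stays where left. At 0 the dogleg arm (16 mm wide, 145 to 151 mm above the table) crosses just above the top edges of all three boards and blocks them; from 0.9 on it is clear of them all.
- wingnut (a point): centre of the red wing nut's grip on the keeper's vertical axis (rack x = 55, y = 85 mm), 174 mm above the table; turns with the keeper; x along the wings, z up. The grip is a bar 64 mm long, 12 mm thick, 26 mm high (161 to 187 mm above the table); the steel arm is 10 mm below it.
- copper: board with orange-brown (copper) face, 110 mm wide, 130 high, 9 thick, dark wood edges and back, about 0.3 kg. Origin: middle of its bottom edge, mid-thickness; z up the board in its plane (top edge at 130 mm), y along its width, x its normal, out of the metal face (at x = 4.5 mm). The one to move.
- copper_face (a point): centre of the copper face (board x = +4.5, y = 0, z = 65 mm)
- yellow: board with yellow (brass) face, 110 mm wide, 130 high, 9 thick, dark wood edges and back, about 0.3 kg. Origin: middle of its bottom edge, mid-thickness; z up the board in its plane (top edge at 130 mm), y along its width, x its normal, out of the metal face (at x = 4.5 mm). Stays in the rack.
- grey: board with silver-grey (aluminium) face, 110 mm wide, 130 high, 9 thick, dark wood edges and back, about 0.3 kg. Origin: middle of its bottom edge, mid-thickness; z up the board in its plane (top edge at 130 mm), y along its width, x its normal, out of the metal face (at x = 4.5 mm). Stays in the rack.
- stand: fixed inspection stand, black base 130 x 150 mm with a white backboard leaning 25 deg from vertical, its top towards the stand's -x, and a blue ledge with a lip on its +x side. Origin: on the table under the seat; z up.
- seat (a point): middle of the corner between ledge and backboard, 32 mm above the table. z runs up the backboard's face (85 mm high, 130 mm wide along y), x is its outward normal. The ledge is 22 mm deep to the lip, which stands 10 mm above it. A board set properly has its origin at x = 4.5, y = 0, z = 0 mm here, axes parallel.
- mug: white mug, 80 mm across, 95 mm high; origin at its underside. Leave alone.
- jar: amber jar, 64 mm across, 85 mm high; origin at its underside. Leave alone.
- screwdriver: yellow screwdriver 170 mm long lying on the table between rack and stand. Leave alone.
- hammer: hammer 250 mm long lying on the table behind rack and stand. Leave alone.
- block: steel bench block 100 x 100 x 22 mm. Leave alone.
- pliers: blue-handled pliers 165 mm long lying on the table in front of the robot. Leave alone.
Not all that is in view belongs to the job. Leave any turquoise look-alike of the copper alone. Leave any purple look-alike of the stand alone.

How it is judged:
On the way, in this order (a step that is already met when the one before it is completed fails the run):
1. the keeper arm is swung clear (joint above 0.9 rad) while the copper board is still in its slot (value of joint keeper above 0.9 rad and distance of copper from where it was at the start of the episode below 0.015 m), for 0.2 s.
2. the copper board is out of the rack, its bottom edge more than 70 mm above the table, held by the fingers (height (world z) of copper above 0.07 m and contact force between the fingers and copper above 0.5 N), for 0.1 s.
At the end, for the whole second after the job is handed in: the copper board rests on the stand's ledge, flat against the backboard (within 0.08 rad and 4 mm), its edge within 7 mm of the ledge, copper face outward, within 25 mm of the middle, at rest; the brass and aluminium boards are still home in their slots (within 12 mm of where they were) (x of copper_face in the frame of seat between 0.005 and 0.013 m and y of copper_face in the frame of seat between -0.025 and 0.025 m and z of copper_face in the frame of seat between 0.058 and 0.072 m and angle between the z axis of copper and the z axis of seat, either way round below 0.08 rad and angle between the y axis of copper and the y axis of seat, either way round below 0.08 rad and linear speed of copper below 0.02 m/s and distance of each of yellow, grey from where it was at the start of the episode below 0.012 m); the robot touches nothing.
It fails at once if the copper board is dropped (falls freely faster than 0.5 m/s) (linear speed of copper above 0.5 m/s and contact force between the fingers and copper below 0.1 N).
It fails at once if another board is pulled up or shoved more than 20 mm (distance of any of yellow, grey from where it was at the start of the episode above 0.02 m).
It fails at once if a thing on the bench is moved more than 30 mm (distance of any of mug, jar, screwdriver, hammer, block, pliers from where it was at the start of the episode above 0.03 m).
It also fails if it takes over 51 s, if anything falls off the work surface, if the arm or the gripper's body presses on something with over 40 N, if the wrist force passes 120 N, or if a joint passes its speed limit or range.

## Working session

There is one attempt and no reset: what is moved stays moved. The work goes in short steps, Python scripts to look and compute and a tool call to move; the robot and the scene stay as the last step left them, time stands still between calls to the robot, and variables do not carry over. Pictures are saved under pics/ and viewed, at most 10 in all, crops included, and the job is handed in when it is done.

Besides the shell and the picture viewer there is one more tool, called after "Request:" as name(argument=value, ...), one argument or row to a line, values as JSON. jog_arm: Moves the arm, as the interface text tells. Shifts and turns lie within -1 to 1; 1 stands for 0.25 m of shift or 180 degrees of turn. Its arguments: {"type":"object","properties":{"rows":{"type":"array","items":{"type":"object","properties":{"x":{"type":"number","minimum":-1,"maximum":1},"y":{"type":"number","minimum":-1,"maximum":1},"z":{"type":"number","minimum":-1,"maximum":1},"rx":{"type":"number","minimum":-1,"maximum":1},"ry":{"type":"number","minimum":-1,"maximum":1},"rz":{"type":"number","minimum":-1,"maximum":1},"jaw":{"type":"number"}}}},"squeeze":{"type":"number"}},"required":["rows"]}

```bash
mkdir -p pics; ls
python3 - <<'E'
from bench import *
import cv2,numpy as np
o=get_obs();print(o)
for n in("scene","top"):
    f=grab_frame(n);cv2.imwrite(f"pics/{n}0.png",f["frame"][:,:,::-1]);np.save(f"{n}0.npy",f,allow_pickle=True)
    print({k:v for k,v in f.items() if k!="frame"})
E
```

```text
pics
{'time': 0.0, 'joint_pos': array([ 1.06822003e+00,  4.87379474e-02,  9.75639772e-02,  1.62196534e+00,
       -1.36926309e-05,  1.44301491e+00]), 'joint_velocities': array([ 0.00117134,  0.00141627, -0.00074162,  0.00044041,  0.00211777,
        0.00166416]), 'effort': array([-3.63750314e-04, -3.38783097e+01,  3.20013821e+01,  2.02191778e-02,
       -9.49575633e-05, -1.38727035e-06]), 'eef_pos': array([0.19190417, 0.48801586, 0.23010682]), 'eef_rot': array([ 1.86302399e-01,  9.82491753e-01, -1.11590497e-03, -3.56636777e-04]), 'wrist_force': array([ 0.25841244, -0.73799639,  0.19254563]), 'ft_torque': array([-0.02379524, -0.00267225,  0.02226636]), 'gripper_force': 0.0, 'gripper_width': 0.08570084594328754}
{'fx': 480.6229982183038, 'fy': 480.6229982183038, 'cx': 277.60348268639723, 'cy': 214.07236780493736, 'rvec': array([ 0.6953925 ,  2.68805138, -1.05616263]), 'tvec': array([ 0.50000033, -0.11775044,  1.74034281])}
{'fx': 485.6655141511066, 'fy': 485.6655141511066, 'cx': 277.078675521195, 'cy': 202.09875522397246, 'rvec': array([ 2.18112519, -2.17998053,  0.08513997]), 'tvec': array([-5.57140369e-04,  5.51809441e-01,  1.38614062e+00])}
```

View pics/scene0.png

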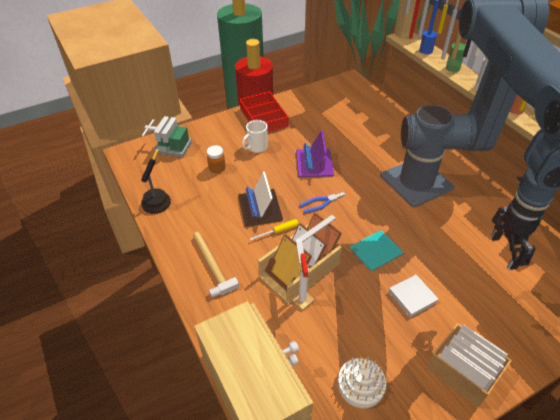

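View pics/top0.png

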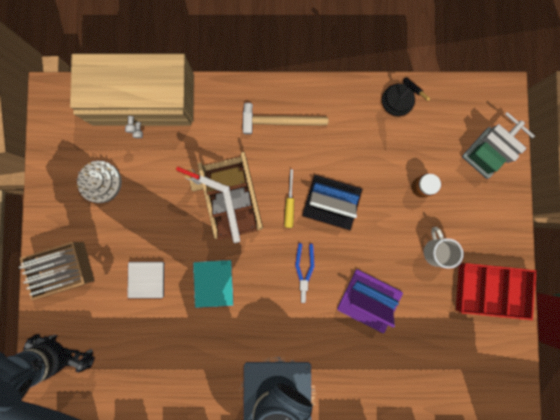

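Scene view: the rack is at about (300,262) with the red nut at (305,265). The stand with the white backboard is at (262,200), a purple look-alike at (315,160) and a turquoise board at (377,250). Top view: rack (230,195), nut (187,173), stand (333,202), purple look-alike (370,300), turquoise board (213,284). The reddish-brown board in the rack at top (240,222) should be the copper one, and the crop below checks that.

Run:
```python
import cv2,numpy as np
a=cv2.imread("pics/scene0.png")[160:320,230:350];b=cv2.imread("pics/top0.png")[140:260,165:375]
a=cv2.resize(a,None,fx=3.0,fy=3.0,interpolation=cv2.INTER_CUBIC);b=cv2.resize(b,None,fx=2.0,fy=2.0,interpolation=cv2.INTER_CUBIC)
c=np.zeros((480,790,3),np.uint8);c[:,:360]=a;c[:240,365:785]=b
cv2.imwrite("pics/crop.png",c)
```

```text
(no output)
```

View pics/crop.png

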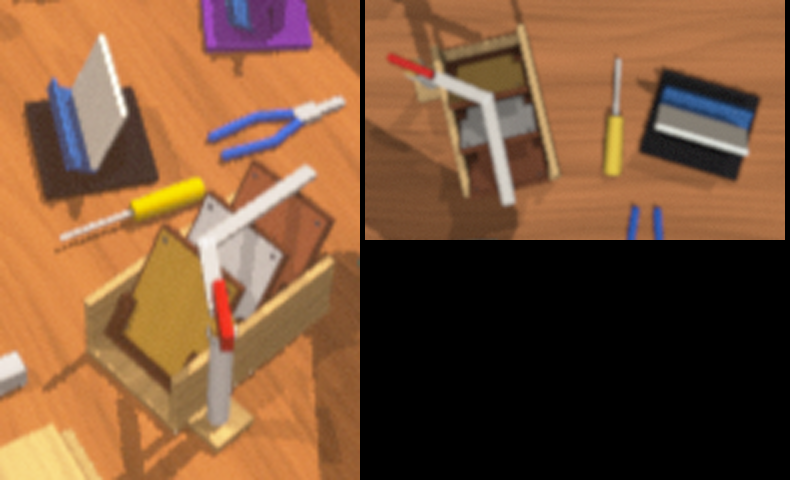

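The enlarged crop names the copper candidates. The reddish-brown faced board in the rack, top px (240,222), is in the slot nearest the robot. The turquoise board at top (213,284) lies flat on the table and is the decoy, so the copper board is the one in the rack. The real stand is the black, white and blue one at top (333,202), not the purple one. Next I measure the nut, rack and stand.

```bash
cat > h.py <<'E'
import cv2,numpy as np
from scipy.spatial.transform import Rotation as R
def load(n): return np.load(n,allow_pickle=True).item()
def ray(f,p):
    M=R.from_rotvec(f["rvec"]).as_matrix();K=np.array([[f["fx"],0,f["cx"]],[0,f["fy"],f["cy"]],[0,0,1]])
    return -M.T@f["tvec"],M.T@np.linalg.solve(K,[p[0],p[1],1])
def onz(f,p,z):
    c,d=ray(f,p);return c+d*(z-c[2])/d[2]
def tri(f,p,g,q):
    c,d=ray(f,p);e,k=ray(g,q)
    s=np.linalg.lstsq(np.c_[d,-k],e-c,rcond=None)[0];a=c+d*s[0];b=e+k*s[1];return (a+b)/2,np.linalg.norm(a-b)
def proj(f,P):
    K=np.array([[f["fx"],0,f["cx"]],[0,f["fy"],f["cy"]],[0,0,1]])
    return cv2.projectPoints(np.array(P,float).reshape(-1,1,3),f["rvec"],f["tvec"],K,None)[0][:,0]
def mask(f,lo,hi,box):
    h=cv2.cvtColor(f["frame"],cv2.COLOR_RGB2HSV);m=cv2.inRange(h,lo,hi);b=np.zeros_like(m);x0,y0,x1,y1=box;b[y0:y1,x0:x1]=1;return m*b
def big(m):
    c=max(cv2.findContours(m,0,2)[0],key=cv2.contourArea);M=cv2.moments(c);return c,(M['m10']/M['m00'],M['m01']/M['m00'])
E
python3 - <<'E'
from h import *
s,t=load("scene0.npy"),load("top0.npy")
np.set_printoptions(precision=4,suppress=True)
cs,ps=big(mask(s,(0,190,90),(5,255,255),(290,240,320,290)));ct,pt=big(mask(t,(0,190,90),(5,255,255),(170,160,212,190)))
print("nut",ps,pt,tri(s,ps,t,pt),onz(t,pt,.187),cv2.minAreaRect(ct),cv2.minAreaRect(cs))
# stand
for nm,lo,hi in(("black",(0,0,0),(179,255,45)),("blue",(105,120,40),(125,255,255)),("white",(0,0,110),(179,70,255))):
    for f,b in((s,(235,168,290,228)),(t,(295,168,370,235))):
        c,p=big(mask(f,lo,hi,b));r=cv2.minAreaRect(c);print(nm,p,cv2.contourArea(c),r,cv2.boxPoints(r).tolist())
# sample HSV across the rack in top
h=cv2.cvtColor(t["frame"],cv2.COLOR_RGB2HSV)
for y in(180,200,220):print(y,[tuple(map(int,h[y,x])) for x in range(196,266,2)])
E
```

```text
nut (304.17724867724866, 264.58730158730157) (186.07843137254903, 171.8954248366013) (array([0.6173, 0.2352, 0.1792]), np.float64(0.0006345763481071865)) [0.6165 0.2336 0.187 ] ((187.0689697265625, 172.32757568359375), (21.912050247192383, 3.5282113552093506), 21.801406860351562) ((304.1097412109375, 264.4878234863281), (21.31328773498535, 4.306830406188965), 83.6598129272461)Traceback (most recent call last):
  File "<stdin>", line 9, in <module>
  File "h.py", line 18, in big
    c=max(cv2.findContours(m,0,2)[0],key=cv2.contourArea);M=cv2.moments(c);return c,(M['m10']/M['m00'],M['m01']/M['m00'])
ValueError: max() iterable argument is empty
```

Run:
```python
from h import *
s,t=load("scene0.npy"),load("top0.npy")
for nm,lo,hi in(("black",(0,0,0),(179,255,75)),("blue",(100,100,40),(130,255,255)),("white",(0,0,110),(179,90,255))):
    for f,b in((s,(235,168,290,228)),(t,(295,168,370,235))):
        try:
            c,p=big(mask(f,lo,hi,b));r=cv2.minAreaRect(c);print(nm,np.round(p,1),cv2.contourArea(c),np.round(r[1],1),round(r[2],1),np.round(cv2.boxPoints(r),1).tolist())
        except ValueError: print(nm,"none")
a=cv2.resize(cv2.imread("pics/top0.png")[145:245,190:270],None,fx=5.9,fy=5.9,interpolation=cv2.INTER_CUBIC)
b=cv2.resize(cv2.imread("pics/top0.png")[165:237,300:366],None,fx=4.9,fy=4.9,interpolation=cv2.INTER_CUBIC)
c=np.zeros((590,800,3),np.uint8);c[:a.shape[0],:a.shape[1]]=a;c[:b.shape[0],475:475+b.shape[1]]=b[:,:325]
for i in range(0,100,10):
    for j in range(0,80,10): cv2.circle(c,(int(j*5.9),int(i*5.9)),1,(0,255,0),-1)
cv2.imwrite("pics/crop2.png",c)
```

```text
black [255.3 212.4] 215.5 [30.1 32.5] 76.0 [[240.5, 196.89999389648438], [272.0, 189.0], [279.29998779296875, 218.1999969482422], [247.8000030517578, 226.10000610351562]]
black [329.4 204. ] 956.5 [50.3 43.5] 15.9 [[301.29998779296875, 215.8000030517578], [313.29998779296875, 173.89999389648438], [361.6000061035156, 187.8000030517578], [349.70001220703125, 229.60000610351562]]
blue [252.2 201.4] 73.0 [27.9  5.1] 81.0 [[247.39999389648438, 188.10000610351562], [252.39999389648438, 187.3000030517578], [256.79998779296875, 214.89999389648438], [251.6999969482422, 215.6999969482422]]
blue [335.4 192.4] 410.0 [47.1 10.1] 17.4 [[311.3999938964844, 190.0], [314.3999938964844, 180.39999389648438], [359.29998779296875, 194.5], [356.29998779296875, 204.10000610351562]]
white [262.2 194.7] 480.0 [41.9 20.1] 73.5 [[245.8000030517578, 177.10000610351562], [265.0, 171.39999389648438], [276.8999938964844, 211.60000610351562], [257.70001220703125, 217.3000030517578]]
white [333.6 205.1] 542.0 [48.4 13.8] 17.0 [[309.29998779296875, 204.3000030517578], [313.29998779296875, 191.1999969482422], [359.6000061035156, 205.3000030517578], [355.5, 218.5]]
```

View pics/crop2.png

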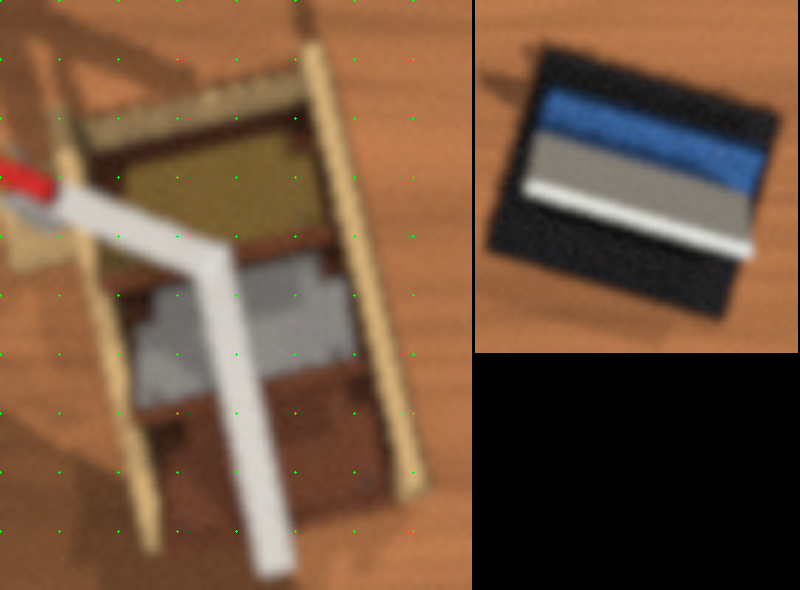

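The crop shows the light cheeks, the three faces ordered brass, grey, copper from far to near, and the steel arm over them. Stand: backboard top strip from px (310.6,203.2) to (356.5,216.4), blue lip above it in the image. Now I convert these to world points.

Run:
```python
from h import *
np.set_printoptions(precision=4,suppress=True)
s,t=load("scene0.npy"),load("top0.npy")
c2=lambda u,v:(190+u/5.9-.4,145+v/5.9-.4)
rF,rN=[onz(t,c2(*p),.085) for p in((313,45),(412,495))]
lF,lN=[onz(t,c2(*p),.085) for p in((65,150),(150,550))]
for n,a,b in(("R",rF,rN),("L",lF,lN)):
    d=a-b;print(n,a,b,np.linalg.norm(d),np.degrees(np.arctan2(d[1],d[0])))
d=(rF-rN);d/=np.linalg.norm(d);e=(lF-lN);e/=np.linalg.norm(e);x=(d+e)/2;x/=np.linalg.norm(x);y=np.array([-x[1],x[0],0])
print("sep",(lN-rN)@y,(lN-rN)@x,"yaw",np.arctan2(x[1],x[0]))
nut=np.array([.617,.2345,0])
cy=(lN+rN)/2@y*1
o1=nut-.055*x-.085*y;print("origin from nut",o1, "cheek mid y in that frame",((lN+rN)/2-o1)@y, "end x",(rN-o1)@x,(lN-o1)@x,(rF-o1)@x)
for p in((160,540),(390,500)):
    P=onz(t,c2(*p),.133);print("cop top",(P-o1)@x,(P-o1)@y)
c3=lambda u,v:(300+(u-475)/4.9-.4,165+v/4.9-.4)
A,B=[onz(t,c3(*p),.109) for p in((530,180),(752,244))]
dy=A-B;print("stand top",A,B,np.linalg.norm(dy));dy/=np.linalg.norm(dy);dx=np.array([dy[1],-dy[0],0])
seat=(A+B)/2+.0359*dx;seat[2]=.032;print("seat",seat,"yaw",np.arctan2(dx[1],dx[0]))
k=lambda u,v:(230+u/3-.3,160+v/3-.3)
for q,p in((k(100,37),c3(752,244)),(k(127,118),c3(530,180))): print(tri(s,q,t,p))
rect=np.array([[301.3,215.8],[313.3,173.9],[361.6,187.8],[349.7,229.6]])
Q=np.array([onz(t,p,.012) for p in rect]);print("base",Q.mean(0),np.linalg.norm(Q[1]-Q[0]),np.linalg.norm(Q[2]-Q[1]),(Q.mean(0)-seat)@dx,(Q.mean(0)-seat)@dy)
g=np.array([[311.4,190],[314.4,180.4],[359.3,194.5],[356.3,204.1]]);G=np.array([onz(t,p,.04) for p in g]);print("blue",[((v-seat)@dx,(v-seat)@dy) for v in G])
```

```text
R [0.6864 0.0958 0.085 ] [0.4738 0.0483 0.085 ] 0.21789388761767806 12.611022017634632
L [0.6363 0.2126 0.085 ] [0.4481 0.1704 0.085 ] 0.1928445867509919 12.614240243589293
sep 0.12482724908670755 0.001597015283880724 yaw 0.22013194056871366
origin from nut [0.5819 0.1395 0.    ] cheek mid y in that frame -0.003040840618421176 end x -0.1254340195097158 -0.12383700422583509 0.09245986802203263
cop top -0.1220358002019796 0.04808795647627891
cop top -0.12702371042149196 -0.0567870221430491
stand top [ 0.547  -0.0921  0.109 ] [ 0.5115 -0.2149  0.109 ] 0.12776602188667843
seat [ 0.5638 -0.1635  0.032 ] yaw -0.281499265178076
(array([ 0.51  , -0.2143,  0.1052]), np.float64(0.004075886106580332))
(array([ 0.5443, -0.0904,  0.102 ]), np.float64(0.007840584896733218))
base [ 0.5538 -0.159   0.012 ] 0.12805551075289656 0.1468963255199156 -0.010765045942760676 0.0015016272644683218
blue [(np.float64(0.0025990232879594477), np.float64(0.06820104809032791)), (np.float64(0.03165112384666146), np.float64(0.06749082708963842)), (np.float64(0.028309511463838078), np.float64(-0.06712195693412298)), (np.float64(-0.0006678283762497951), np.float64(-0.06620350669933069))]
```

Rack yaw is 12.6° with its origin near (0.582,0.137). The seat is near (0.564,-0.162) with yaw -16.1°. The sizes agree with the spec: cheek separation 125 mm, base 128x147 mm, backboard 128 mm. Next is a helper that works out the moves, then I go above the nut.

```bash
cat >> h.py <<'E'
YR,OR=0.2201,np.array([.5824,.1375,0]); YS,SEAT=-.2815,np.array([.5635,-.163,.032])
def basis(x,z): x=np.array(x,float);z=np.array(z,float);return np.c_[x,np.cross(z,x),z]
def down(yawy):  # tool z down, y axis at yaw (deg)
    a=np.radians(yawy+90);return basis([np.cos(a),np.sin(a),0],[0,0,-1])
def lean(yaw,deg): # frame axes of board: x normal, y width, z up the board
    return R.from_euler('z',yaw).as_matrix()@R.from_euler('y',-np.radians(deg)).as_matrix()
def tool(B): return basis(B[:,1],-B[:,2])
def go(o,P,T):
    M=R.from_quat(o["eef_rot"]).as_matrix();s=M.T@(np.array(P)-o["eef_pos"])/.25;r=R.from_matrix(M.T@T).as_rotvec()/np.pi
    print("shift",np.round(s,3),"turn",np.round(r,4),"rows",np.linalg.norm(s)*5,np.linalg.norm(r)*180/8.59)
E
python3 - <<'E'
from h import *;from bench import get_obs
t=load("top0.npy");s=load("scene0.npy");o=get_obs();print(proj(t,[.6175,.2325,.187]),proj(s,[.6175,.2325,.174]))
ct,_=big(mask(t,(0,150,60),(6,255,255),(165,160,212,190)));p=ct[:,0].astype(float);a=p[p[:,0].argmin()];b=p[p[:,0].argmax()];print(a,b,onz(t,a,.187),onz(t,b,.187))
go(o,[.6175,.2325,.26],down(158.2))
E
```

```text
[[186.50014426 171.51156944]] [[303.42340059 265.05580132]]
[176. 168.] [198. 177.] [0.62659684 0.25965898 0.187     ] [0.60329837 0.20273539 0.187     ]
shift [-1.958 -0.328 -0.119] turn [-0.0005 -0.0006 -0.4982] rows 9.945851846386192 10.4394978234733
```

Request:
jog_arm(
  rows=[
    {"z": -0.12,"x": -0.1,"rz": -0.04,"jaw": 0.6},
    {"x": -0.95,"y": -0.16,"z": -0.12,"rz": -0.35,"jaw": 0.6},
    {"x": -0.95,"y": -0.16,"z": -0.12,"rz": -0.35,"jaw": 0.6},
    {"x": -0.95,"y": -0.16,"z": -0.12,"rz": -0.35,"jaw": 0.6},
    {"x": -0.95,"y": -0.16,"z": -0.12,"rz": -0.35,"jaw": 0.6},
    {"x": -0.95,"y": -0.16,"z": -0.12,"rz": -0.35,"jaw": 0.6},
    {"x": -0.95,"y": -0.16,"z": -0.12,"rz": -0.35,"jaw": 0.6},
    {"x": -0.95,"y": -0.16,"z": -0.12,"rz": -0.35,"jaw": 0.6},
  ],
)

```text
$.rows[0]: bad value
```

Run:
```python
from h import *;from bench import get_obs
go(get_obs(),[.6168,.2322,.24],down(158))
```

```text
shift [-1.956 -0.33  -0.039] turn [-0.0005 -0.0006 -0.4971] rows 9.921030166453434 10.416214963674419
```

Request:
jog_arm(
  rows=[
    {"x": -0.1,"y": 0,"z": -0.12,"rx": 0,"ry": 0,"rz": -0.04,"jaw": 0.6},
    {"x": -0.95,"y": -0.16,"z": -0.12,"rx": 0,"ry": 0,"rz": -0.35,"jaw": 0.6},
    {"x": -0.95,"y": -0.16,"z": -0.12,"rx": 0,"ry": 0,"rz": -0.35,"jaw": 0.6},
    {"x": -0.95,"y": -0.16,"z": -0.12,"rx": 0,"ry": 0,"rz": -0.35,"jaw": 0.6},
    {"x": -0.95,"y": -0.16,"z": -0.12,"rx": 0,"ry": 0,"rz": -0.35,"jaw": 0.6},
    {"x": -0.95,"y": -0.16,"z": -0.12,"rx": 0,"ry": 0,"rz": -0.35,"jaw": 0.6},
    {"x": -0.95,"y": -0.16,"z": -0.12,"rx": 0,"ry": 0,"rz": -0.35,"jaw": 0.6},
    {"x": -0.95,"y": -0.16,"z": -0.12,"rx": 0,"ry": 0,"rz": -0.35,"jaw": 0.6},
  ],
)

```text
time: 0.9
eef_pos: [0.3996, 0.3631, 0.2603]
eef_rot: [-0.356, 0.935, -0.0, -0.001]
wrist_force: [-0.5, 0.2, 0.6]
gripper_width: 0.0511
gripper_force: 0.0
```

Run:
```python
from h import *;from bench import get_obs
go(get_obs(),[.6168,.2322,.24],down(158))
```

```text
shift [-0.301 -0.969  0.08 ] turn [ 0.0002 -0.0006 -0.1462] rows 5.088918283307838 3.0635930455807365
```

Request:
jog_arm(
  rows=[
    {"x": -0.301,"y": -0.969,"z": 0.0,"rx": 0,"ry": 0,"rz": -0.146,"jaw": 0.5},
    {"x": -0.301,"y": -0.969,"z": 0.0,"rx": 0,"ry": 0,"rz": -0.146,"jaw": 0.5},
    {"x": -0.301,"y": -0.969,"z": 0.0,"rx": 0,"ry": 0,"rz": -0.146,"jaw": 0.5},
    {"x": -0.301,"y": -0.969,"z": 0.0,"rx": 0,"ry": 0,"rz": -0.146,"jaw": 0.5},
    {"x": -0.301,"y": -0.969,"z": 0.08,"rx": 0,"ry": 0,"rz": -0.146,"jaw": 0.5},
    {"x": -0.301,"y": -0.969,"z": 0.08,"rx": 0,"ry": 0,"rz": -0.146,"jaw": 0.5},
    {"x": -0.301,"y": -0.969,"z": 0.08,"rx": 0,"ry": 0,"rz": -0.146,"jaw": 0.5},
    {"x": -0.301,"y": -0.969,"z": 0.08,"rx": 0,"ry": 0,"rz": -0.146,"jaw": 0.5},
  ],
)

```text
time: 1.7
eef_pos: [0.6145, 0.2334, 0.241]
eef_rot: [-0.558, 0.83, 0.001, -0.001]
wrist_force: [-0.3, 0.6, -0.3]
gripper_width: 0.0428
gripper_force: 0.0
```

Run:
```python
from h import *;from bench import get_obs
go(get_obs(),[.6168,.2322,.163],down(158))
```

```text
shift [ 0.001 -0.011  0.312] turn [ 0.0006 -0.0001 -0.001 ] rows 1.5606551872026881 0.024691907165861244
```

Request:
jog_arm(
  rows=[
    {"x": 0,"y": -0.005,"z": 0.1,"rx": 0,"ry": 0,"rz": 0,"jaw": 0.5},
    {"x": 0,"y": -0.005,"z": 0.2,"rx": 0,"ry": 0,"rz": 0,"jaw": 0.5},
    {"x": 0,"y": -0.005,"z": 0.31,"rx": 0,"ry": 0,"rz": 0,"jaw": 0.5},
    {"x": 0,"y": -0.005,"z": 0.31,"rx": 0,"ry": 0,"rz": 0,"jaw": 0.5},
    {"x": 0,"y": -0.005,"z": 0.31,"rx": 0,"ry": 0,"rz": 0,"jaw": 0.1},
    {"x": 0,"y": -0.005,"z": 0.31,"rx": 0,"ry": 0,"rz": 0,"jaw": 0.1},
    {"x": 0,"y": -0.005,"z": 0.31,"rx": 0,"ry": 0,"rz": 0,"jaw": 0.1},
    {"x": 0,"y": -0.005,"z": 0.31,"rx": 0,"ry": 0,"rz": 0,"jaw": 0.1},
  ],
  squeeze=30,
)

```text
time: 2.5
eef_pos: [0.6176, 0.2334, 0.1671]
eef_rot: [-0.558, 0.83, -0.0, 0.002]
wrist_force: [-0.9, 1.2, 5.8]
gripper_width: 0.0112
gripper_force: 34.3
```

Request:
jog_arm(
  rows=[
    {"x": 0,"y": 0,"z": 0,"rx": 0,"ry": 0,"rz": 0.025,"jaw": 0.1},
    {"x": 0,"y": 0,"z": 0,"rx": 0,"ry": 0,"rz": 0.06,"jaw": 0.1},
    {"x": 0,"y": 0,"z": 0,"rx": 0,"ry": 0,"rz": 0.1,"jaw": 0.1},
    {"x": 0,"y": 0,"z": 0,"rx": 0,"ry": 0,"rz": 0.14,"jaw": 0.1},
    {"x": 0,"y": 0,"z": 0,"rx": 0,"ry": 0,"rz": 0.18,"jaw": 0.1},
    {"x": 0,"y": 0,"z": 0,"rx": 0,"ry": 0,"rz": 0.21,"jaw": 0.1},
    {"x": 0,"y": 0,"z": 0,"rx": 0,"ry": 0,"rz": 0.23,"jaw": 0.1},
    {"x": 0,"y": 0,"z": 0,"rx": 0,"ry": 0,"rz": 0.24,"jaw": 0.1},
  ],
  squeeze=40,
)

```text
time: 3.3
eef_pos: [0.6185, 0.2325, 0.1671]
eef_rot: [-0.212, 0.977, -0.0, 0.003]
wrist_force: [0.8, 0.4, 5.8]
gripper_width: 0.0113
gripper_force: 40.4
```

Request:
jog_arm(
  rows=[
    {"x": 0,"y": 0,"z": 0,"rx": 0,"ry": 0,"rz": 0.025,"jaw": 0.1},
    {"x": 0,"y": 0,"z": 0,"rx": 0,"ry": 0,"rz": 0.06,"jaw": 0.1},
    {"x": 0,"y": 0,"z": 0,"rx": 0,"ry": 0,"rz": 0.1,"jaw": 0.1},
    {"x": 0,"y": 0,"z": 0,"rx": 0,"ry": 0,"rz": 0.13,"jaw": 0.1},
    {"x": 0,"y": 0,"z": 0,"rx": 0,"ry": 0,"rz": 0.16,"jaw": 0.1},
    {"x": 0,"y": 0,"z": 0,"rx": 0,"ry": 0,"rz": 0.17,"jaw": 0.1},
    {"x": 0,"y": 0,"z": 0,"rx": 0,"ry": 0,"rz": 0.17,"jaw": 0.1},
    {"x": 0,"y": 0,"z": 0,"rx": 0,"ry": 0,"rz": 0.17,"jaw": 0.1},
  ],
  squeeze=40,
)

```text
time: 4.1
eef_pos: [0.6187, 0.2316, 0.1671]
eef_rot: [0.053, 0.999, -0.0, 0.003]
wrist_force: [0.6, -1.6, 5.2]
gripper_width: 0.011
gripper_force: 40.4
```

Request:
jog_arm(
  rows=[
    {"x": 0,"y": 0,"z": 0,"rx": 0,"ry": 0,"rz": 0,"jaw": 0.5},
    {"x": 0,"y": 0,"z": 0,"rx": 0,"ry": 0,"rz": 0,"jaw": 0.5},
    {"x": 0,"y": 0,"z": 0,"rx": 0,"ry": 0,"rz": 0,"jaw": 0.5},
    {"x": 0,"y": 0,"z": -0.1,"rx": 0,"ry": 0,"rz": 0,"jaw": 0.5},
    {"x": 0,"y": 0,"z": -0.2,"rx": 0,"ry": 0,"rz": 0,"jaw": 0.5},
    {"x": 0,"y": 0,"z": -0.35,"rx": 0,"ry": 0,"rz": 0,"jaw": 0.5},
    {"x": 0,"y": 0,"z": -0.45,"rx": 0,"ry": 0,"rz": 0,"jaw": 0.5},
    {"x": 0,"y": 0,"z": -0.45,"rx": 0,"ry": 0,"rz": 0,"jaw": 0.5},
  ],
)

```text
time: 4.9
eef_pos: [0.6182, 0.233, 0.2815]
eef_rot: [0.052, 0.999, 0.001, 0.004]
wrist_force: [0.7, 0.9, -0.2]
gripper_width: 0.0426
gripper_force: 0.0
```

Run:
```python
from h import *;from bench import *
for n in("scene","top"):
    f=grab_frame(n);np.save(f"{n}1.npy",f,allow_pickle=True)
    globals()[n]=f["frame"][:,:,::-1]
a=cv2.resize(scene[180:330,230:360],None,fx=3,fy=3,interpolation=cv2.INTER_CUBIC);b=cv2.resize(top[140:250,165:275],None,fx=3.6,fy=3.6,interpolation=cv2.INTER_CUBIC)
c=np.zeros((450,790,3),np.uint8);c[:450,:390]=a;c[:396,394:790]=b;cv2.imwrite("pics/after_nut.png",c)
B=lean(YR,30);org=OR+lean(YR,0)@[-.062,0,.022]
o=get_obs();print(o["joint_pos"],org,org+B@[0,0,.13])
go(o,org+B@[0,0,.20],tool(B));go(o,org+B@[0,0,.099],tool(B))
```

```text
[2.58909581e-01 4.49255912e-01 6.68674238e-01 1.78893173e+00
 7.13108392e-05 3.63366804e-01] [0.52189571 0.12396371 0.022     ] [0.4584638  0.10977244 0.1345833 ]
shift [ 0.713 -0.6    0.324] turn [-0.144  -0.1035  0.3871] rows 4.932727985480328 8.922540054742749
shift [ 0.522 -0.536  0.675] turn [-0.144  -0.1035  0.3871] rows 5.035533971132818 8.922540054742749
```

View pics/after_nut.png

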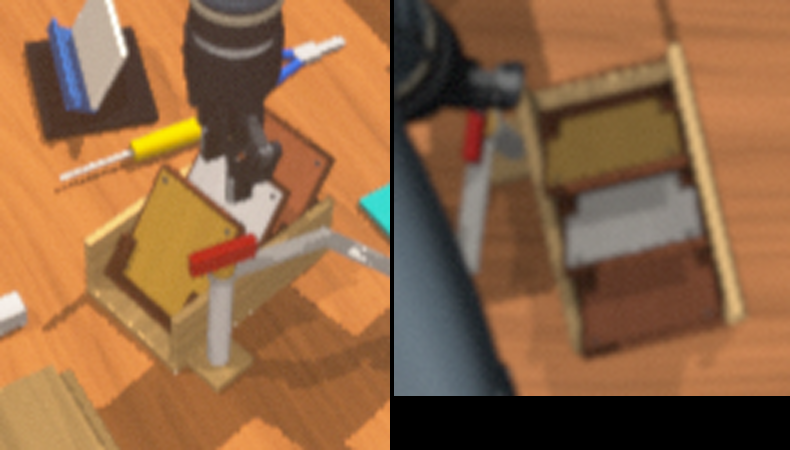

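The keeper arm now points away from all three boards (nut at crop (222,255)). The copper board's top edge is unobstructed in the top view from px (218.9,237.8) to (257.8,229.4), so I check its position against the prediction.

Run:
```python
from h import *
np.set_printoptions(precision=4,suppress=True)
t=load("top1.npy");s=load("scene1.npy");L=lean(YR,0);B=lean(YR,30);org=OR+L@[-.062,0,.022]
for p in((218.5,237.4),(257.4,229.0)):
    P=onz(t,p,.1323);print("rack",L.T@(P-OR))
for q in([-.0045,.055,.13],[-.0045,-.055,.13],[.0045,.055,.13],[.0045,-.055,.13]):
    P=org+B@q;print("pred",q,"top",proj(t,P),"crop",(proj(t,P)-[165,140])*3.6+[394,0],"scene crop",(proj(s,P)-[230,180])*3)
h=cv2.cvtColor(t["frame"],cv2.COLOR_RGB2HSV)
for x in(228,240,250): print(x,[tuple(map(int,t["frame"][y,x])) for y in range(226,246)])
```

```text
rack [-0.1264  0.0464  0.1323]
rack [-0.1271 -0.0593  0.1323]
pred [-0.0045, 0.055, 0.13] top [[215.6678 239.7684]] crop [[576.4041 359.1662]] scene crop [[336.5121 159.6437]]
pred [-0.0045, -0.055, 0.13] top [[256.136  230.7305]] crop [[722.0898 326.6297]] scene crop [[257.2714  98.1295]]
pred [0.0045, 0.055, 0.13] top [[214.8393 236.8828]] crop [[573.4214 348.7782]] scene crop [[331.3615 160.7203]]
pred [0.0045, -0.055, 0.13] top [[255.4307 227.8217]] crop [[719.5507 316.158 ]] scene crop [[251.9534  98.8786]]
228 [(112, 69, 47), (110, 65, 42), (113, 67, 45), (113, 69, 47), (111, 66, 45), (112, 68, 45), (113, 67, 46), (108, 66, 45), (105, 64, 45), (102, 62, 43), (107, 64, 42), (123, 78, 50), (149, 96, 62), (167, 110, 70), (171, 112, 70), (174, 114, 73), (171, 111, 70), (173, 113, 71), (172, 113, 71), (170, 111, 72)]
240 [(113, 68, 47), (110, 65, 42), (114, 68, 46), (114, 69, 49), (106, 63, 42), (103, 61, 43), (98, 57, 38), (109, 67, 45), (122, 77, 48), (148, 96, 59), (164, 108, 69), (170, 111, 70), (171, 112, 71), (174, 115, 73), (173, 112, 71), (171, 111, 71), (169, 111, 71), (170, 110, 69), (171, 111, 71), (165, 108, 68)]
250 [(111, 71, 52), (105, 64, 45), (104, 63, 43), (100, 59, 38), (111, 67, 46), (120, 73, 48), (142, 92, 60), (159, 102, 64), (166, 108, 68), (168, 109, 70), (169, 110, 69), (171, 112, 69), (176, 114, 73), (179, 118, 75), (173, 111, 69), (177, 116, 75), (184, 120, 77), (190, 124, 78), (189, 124, 78), (186, 123, 78)]
```

Request:
jog_arm(
  rows=[
    {"x": 0.2,"y": -0.2,"z": 0,"rx": -0.02,"ry": -0.01,"rz": 0.05,"jaw": 0.4},
    {"x": 0.4,"y": -0.4,"z": 0,"rx": -0.04,"ry": -0.03,"rz": 0.1,"jaw": 0.4},
    {"x": 0.71,"y": -0.59,"z": 0.1,"rx": -0.144,"ry": -0.1035,"rz": 0.387,"jaw": 0.4},
    {"x": 0.71,"y": -0.59,"z": 0.2,"rx": -0.144,"ry": -0.1035,"rz": 0.387,"jaw": 0.4},
    {"x": 0.71,"y": -0.59,"z": 0.32,"rx": -0.144,"ry": -0.1035,"rz": 0.387,"jaw": 0.4},
    {"x": 0.71,"y": -0.59,"z": 0.32,"rx": -0.144,"ry": -0.1035,"rz": 0.387,"jaw": 0.4},
    {"x": 0.71,"y": -0.59,"z": 0.32,"rx": -0.144,"ry": -0.1035,"rz": 0.387,"jaw": 0.4},
    {"x": 0.71,"y": -0.59,"z": 0.32,"rx": -0.144,"ry": -0.1035,"rz": 0.387,"jaw": 0.4},
  ],
)

```text
time: 5.8
eef_pos: [0.4226, 0.1036, 0.1915]
eef_rot: [0.545, 0.807, 0.178, 0.141]
wrist_force: [0.0, -0.6, 0.7]
gripper_width: 0.0344
gripper_force: 0.0
```

Run:
```python
from h import *;from bench import *
B=lean(YR,30);org=OR+lean(YR,0)@[-.062,-.002,.022];o=get_obs();print(o["joint_pos"],o["eef_pos"])
go(o,org+B@[0,0,.19],tool(B))
```

```text
[-0.01840756 -0.73490305 -0.65061704  1.21733609  0.14161701  1.20075965] [0.4225959  0.10364178 0.19148545]
shift [-0.018  0.011  0.028] turn [-0.0202 -0.0137  0.0487] rows 0.1782443633337302 1.1405646380850267
```

Request:
jog_arm(
  rows=[
    {"x": -0.018,"y": 0.011,"z": 0.028,"rx": -0.02,"ry": -0.0137,"rz": 0.049,"jaw": 0.4},
    {"x": -0.018,"y": 0.011,"z": 0.028,"rx": -0.02,"ry": -0.0137,"rz": 0.049,"jaw": 0.4},
    {"x": -0.018,"y": 0.011,"z": 0.028,"rx": -0.02,"ry": -0.0137,"rz": 0.049,"jaw": 0.4},
    {"x": -0.018,"y": 0.011,"z": 0.028,"rx": -0.02,"ry": -0.0137,"rz": 0.049,"jaw": 0.4},
    {"x": -0.018,"y": 0.011,"z": 0.028,"rx": -0.02,"ry": -0.0137,"rz": 0.049,"jaw": 0.4},
    {"x": -0.018,"y": 0.011,"z": 0.028,"rx": -0.02,"ry": -0.0137,"rz": 0.049,"jaw": 0.4},
    {"x": -0.018,"y": 0.011,"z": 0.028,"rx": -0.02,"ry": -0.0137,"rz": 0.049,"jaw": 0.4},
    {"x": -0.018,"y": 0.011,"z": 0.028,"rx": -0.02,"ry": -0.0137,"rz": 0.049,"jaw": 0.4},
  ],
)

```text
time: 6.6
eef_pos: [0.4318, 0.1019, 0.1916]
eef_rot: [0.601, 0.756, 0.203, 0.163]
wrist_force: [-0.3, 0.2, -0.3]
gripper_width: 0.0342
gripper_force: 0.0
```

Run:
```python
from h import *;from bench import *
B=lean(YR,30);org=OR+lean(YR,0)@[-.062,-.002,.022];o=get_obs();print(o["joint_pos"],o["eef_pos"])
go(o,org+B@[0,0,.19],tool(B));go(o,org+B@[0,0,.098],tool(B))
f=grab_frame("scene");np.save("scene2.npy",f,allow_pickle=True);g=grab_frame("top")
a=cv2.resize(f["frame"][170:300,250:370,::-1],None,fx=3.3,fy=4,interpolation=cv2.INTER_CUBIC);b=cv2.resize(g["frame"][140:270,165:285,::-1],None,fx=3.2,fy=3.2,interpolation=cv2.INTER_CUBIC)
c=np.zeros((520,790,3),np.uint8);c[:,:396]=a;c[:416,400:784]=b;cv2.imwrite("pics/pre.png",c)
```

```text
[ 8.51929641e-04 -8.00963134e-01 -7.09244093e-01  1.14656237e+00
  1.10163536e-01  1.37362283e+00] [0.43182177 0.10193227 0.19160683]
shift [-0.001 -0.018  0.013] turn [ 0.0009 -0.0002  0.0022] rows 0.11115884866913985 0.04988545920948468
shift [-0.001 -0.019  0.381] turn [ 0.0009 -0.0002  0.0022] rows 1.9069272715247987 0.04988545920948468
```

View pics/pre.png

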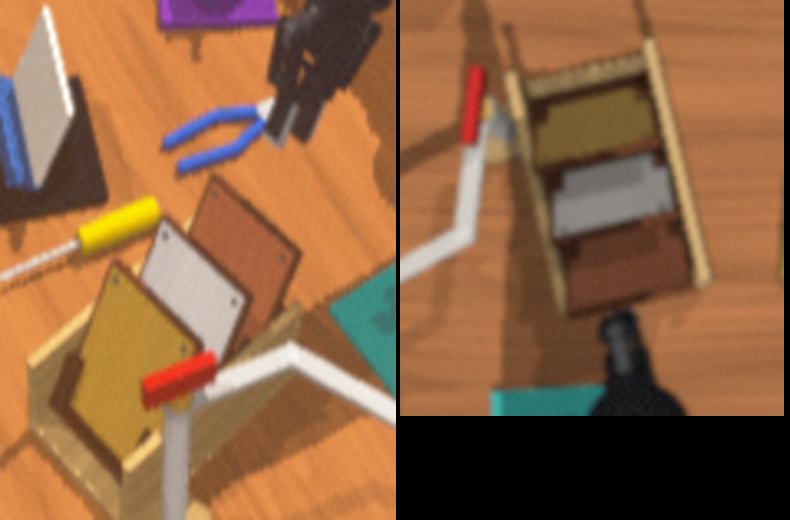

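The view shows the gripper just behind and above the copper top edge, whose corners at scene px (315.8,214.2) and (340.9,233.2) match the prediction to about 1.5 px. Next I descend along the board.

Request:
jog_arm(
  rows=[
    {"x": 0,"y": -0.018,"z": 0.01,"rx": 0,"ry": 0,"rz": 0.002,"jaw": 0.4},
    {"x": 0,"y": -0.018,"z": 0.06,"rx": 0,"ry": 0,"rz": 0.002,"jaw": 0.4},
    {"x": 0,"y": -0.018,"z": 0.1,"rx": 0,"ry": 0,"rz": 0.002,"jaw": 0.4},
    {"x": 0,"y": -0.018,"z": 0.15,"rx": 0,"ry": 0,"rz": 0.002,"jaw": 0.4},
    {"x": 0,"y": -0.018,"z": 0.2,"rx": 0,"ry": 0,"rz": 0.002,"jaw": 0.4},
    {"x": 0,"y": -0.018,"z": 0.2,"rx": 0,"ry": 0,"rz": 0.002,"jaw": 0.4},
    {"x": 0,"y": -0.018,"z": 0.2,"rx": 0,"ry": 0,"rz": 0.002,"jaw": 0.4},
    {"x": 0,"y": -0.018,"z": 0.2,"rx": 0,"ry": 0,"rz": 0.002,"jaw": 0.4},
  ],
)

```text
time: 7.5
eef_pos: [0.4525, 0.1066, 0.1466]
eef_rot: [0.603, 0.754, 0.204, 0.163]
wrist_force: [-0.2, 0.5, -0.3]
gripper_width: 0.0339
gripper_force: 0.0
```

Run:
```python
from h import *;from bench import *
B=lean(YR,30);org=OR+lean(YR,0)@[-.062,-.002,.022];o=get_obs();print(o["joint_pos"],o["eef_pos"],o["wrist_force"],B.T@(o["eef_pos"]-org))
go(o,org+B@[0,0,.098],tool(B))
```

```text
[ 0.01646984 -0.74123854 -0.77184712  1.0217499   0.10252518  1.39368625] [0.45253646 0.10663692 0.14658098] [-0.19241163  0.52419571 -0.346958  ] [0.0003966  0.00023422 0.14362475]
shift [-0.001 -0.002  0.182] turn [ 0.0013 -0.0002  0.0002] rows 0.9125415540973407 0.026979535734058827
```

Request:
jog_arm(
  rows=[
    {"x": 0,"y": -0.002,"z": 0.05,"rx": 0,"ry": 0,"rz": 0,"jaw": 0.4},
    {"x": 0,"y": -0.002,"z": 0.1,"rx": 0,"ry": 0,"rz": 0,"jaw": 0.4},
    {"x": 0,"y": -0.002,"z": 0.15,"rx": 0,"ry": 0,"rz": 0,"jaw": 0.4},
    {"x": 0,"y": -0.002,"z": 0.18,"rx": 0,"ry": 0,"rz": 0,"jaw": 0.4},
    {"x": 0,"y": -0.002,"z": 0.18,"rx": 0,"ry": 0,"rz": 0,"jaw": 0.4},
    {"x": 0,"y": -0.002,"z": 0.18,"rx": 0,"ry": 0,"rz": 0,"jaw": 0.4},
    {"x": 0,"y": -0.002,"z": 0.18,"rx": 0,"ry": 0,"rz": 0,"jaw": 0.4},
    {"x": 0,"y": -0.002,"z": 0.18,"rx": 0,"ry": 0,"rz": 0,"jaw": 0.4},
  ],
)

```text
time: 8.3
eef_pos: [0.4744, 0.1115, 0.1078]
eef_rot: [0.603, 0.754, 0.204, 0.163]
wrist_force: [0.2, 0.5, -0.4]
gripper_width: 0.034
gripper_force: 0.0
```

Request:
jog_arm(
  rows=[
    {"x": 0,"y": 0,"z": 0,"rx": 0,"ry": 0,"rz": 0,"jaw": 0.05},
    {"x": 0,"y": 0,"z": 0,"rx": 0,"ry": 0,"rz": 0,"jaw": 0.05},
    {"x": 0,"y": 0,"z": 0,"rx": 0,"ry": 0,"rz": 0,"jaw": 0.05},
    {"x": 0,"y": 0,"z": 0,"rx": 0,"ry": 0,"rz": 0,"jaw": 0.05},
    {"x": 0,"y": 0,"z": 0,"rx": 0,"ry": 0,"rz": 0,"jaw": 0.05},
    {"x": 0,"y": 0,"z": 0,"rx": 0,"ry": 0,"rz": 0,"jaw": 0.05},
    {"x": 0,"y": 0,"z": 0,"rx": 0,"ry": 0,"rz": 0,"jaw": 0.05},
    {"x": 0,"y": 0,"z": 0,"rx": 0,"ry": 0,"rz": 0,"jaw": 0.05},
  ],
  squeeze=60,
)

```text
time: 9.1
eef_pos: [0.4745, 0.1116, 0.1075]
eef_rot: [0.603, 0.754, 0.204, 0.163]
wrist_force: [-1.7, -0.2, 4.0]
gripper_width: 0.0083
gripper_force: 59.4
```

Run:
```python
from h import *;from bench import *
B=lean(YR,30);org=OR+lean(YR,0)@[-.062,-.002,.022];o=get_obs();print(o["joint_pos"],o["wrist_force"],B.T@(o["eef_pos"]-org))
go(o,org+B@[0,0,.098],tool(B))
```

```text
[ 0.03062274 -0.6554657  -0.8064805   0.89968276  0.09556084  1.40594246] [-1.66412662 -0.24189584  3.95177872] [0.0003373  0.00025322 0.09855519]
shift [-0.001 -0.001  0.002] turn [ 0.0014 -0.0002  0.0002] rows 0.013944537871452797 0.02998454638865744
```

Request:
jog_arm(
  rows=[
    {"x": 0,"y": 0,"z": -0.03,"rx": 0,"ry": 0,"rz": 0,"jaw": 0.05},
    {"x": 0,"y": 0,"z": -0.08,"rx": 0,"ry": 0,"rz": 0,"jaw": 0.05},
    {"x": 0,"y": 0,"z": -0.14,"rx": 0,"ry": 0,"rz": 0,"jaw": 0.05},
    {"x": 0,"y": 0,"z": -0.2,"rx": 0,"ry": 0,"rz": 0,"jaw": 0.05},
    {"x": 0,"y": 0,"z": -0.26,"rx": 0,"ry": 0,"rz": 0,"jaw": 0.05},
    {"x": 0,"y": 0,"z": -0.32,"rx": 0,"ry": 0,"rz": 0,"jaw": 0.05},
    {"x": 0,"y": 0,"z": -0.38,"rx": 0,"ry": 0,"rz": 0,"jaw": 0.05},
    {"x": 0,"y": 0,"z": -0.4,"rx": 0,"ry": 0,"rz": 0,"jaw": 0.05},
  ],
  squeeze=70,
)

```text
time: 9.9
eef_pos: [0.4238, 0.1003, 0.1925]
eef_rot: [0.604, 0.754, 0.202, 0.162]
wrist_force: [0.3, 0.3, -3.4]
gripper_width: 0.0081
gripper_force: 69.0
```

Run:
```python
from h import *;from bench import *
B=lean(YR,30);org=OR+lean(YR,0)@[-.062,-.002,.022];o=get_obs();print(o["joint_pos"],o["eef_pos"],o["wrist_force"],B.T@(o["eef_pos"]-org))
C=lean(YS,25);S=C@[.0045,0,.0986]+SEAT
go(o,o["eef_pos"]+[0.02,0,.06],tool(B));
go(o,S+C@[.012,0,.09],tool(C)); print(S+C@[.012,0,.09])
f=grab_frame("scene");g=grab_frame("top");np.save("scene3.npy",f,allow_pickle=True);np.save("top3.npy",g,allow_pickle=True)
a=cv2.resize(f["frame"][130:300,240:370,::-1],None,fx=3,fy=3,interpolation=cv2.INTER_CUBIC);b=cv2.resize(g["frame"][140:300,165:295,::-1],None,fx=3,fy=3,interpolation=cv2.INTER_CUBIC)
c=np.zeros((510,790,3),np.uint8);c[:,:390]=a;c[:480,400:790]=b;cv2.imwrite("pics/lift.png",c)
```

```text
[-0.00491625 -0.82461192 -0.71671613  1.16566494  0.11264766  1.37541793] [0.42378557 0.10026052 0.19247284] [ 0.28586454  0.30126292 -3.4244554 ] [-0.00216143  0.00028875  0.19809298]
shift [-0.017  0.188 -0.169] turn [ 0.0002 -0.0002 -0.0001] rows 1.264911064067352 0.006562450348745756
shift [-1.025  0.112 -0.017] turn [ 0.0273 -0.074   0.1416] rows 5.156374931562118 3.396301860380267
[ 0.50129691 -0.14501217  0.20990285]
```

View pics/lift.png

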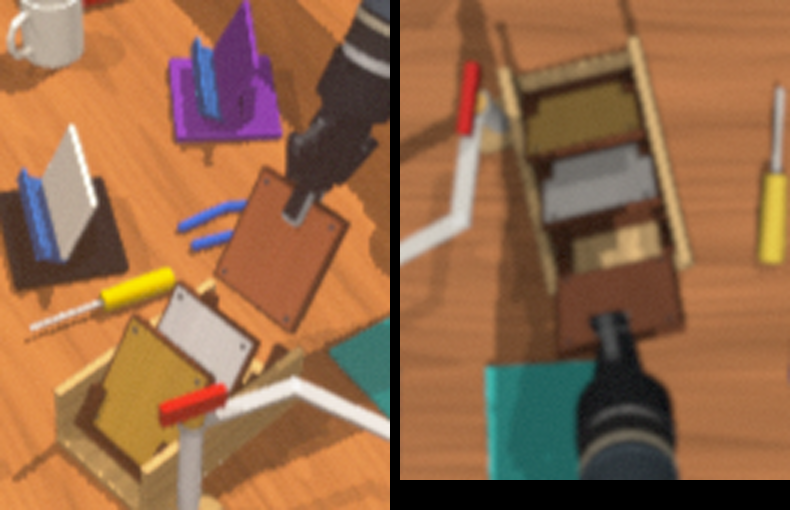

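The copper board is lifted clear, with its face corners at scene crop (265,170), (350,225), (293,330) and (215,272). The other two boards are still home. I measure how it sits in the grip, then carry it over.

Run:
```python
from h import *;from bench import *
o=get_obs();f=load("scene3.npy");T=R.from_quat(o["eef_rot"]).as_matrix()
for p in((265,170),(350,225),(293,330),(215,272)):
    c,d=ray(f,(240+p[0]/3-.3,130+p[1]/3-.3));c=T.T@(c-o["eef_pos"]);d=T.T@d;print(np.round((c+d*(.0045-c[1])/d[1])*1000,1))
g=load("top3.npy")
for p in((683,327),(562,352)):
    c,d=ray(g,(165+(p[0]-400)/3-.3,140+p[1]/3-.3));c=T.T@(c-o["eef_pos"]);d=T.T@d;print("top",np.round((c+d*(-.0045-c[1])/d[1])*1000,1))
```

```text
[-50.    4.5 -28.1]
[ 58.8   4.5 -33.3]
[56.   4.5 90.4]
[-51.4   4.5  93.6]
top [-53.7  -4.5 -24.2]
top [ 48.9  -4.5 -20.8]
```

Request:
jog_arm(
  rows=[
    {"x": 0,"y": 0.03,"z": -0.08,"rx": 0,"ry": 0,"rz": 0,"jaw": 0.05},
    {"x": 0,"y": 0.1,"z": -0.14,"rx": 0,"ry": 0,"rz": 0,"jaw": 0.05},
    {"x": -0.02,"y": 0.19,"z": -0.17,"rx": 0,"ry": 0,"rz": 0,"jaw": 0.05},
    {"x": -0.12,"y": 0.19,"z": -0.17,"rx": 0,"ry": 0,"rz": 0,"jaw": 0.05},
    {"x": -0.24,"y": 0.19,"z": -0.17,"rx": 0,"ry": 0,"rz": 0.01,"jaw": 0.05},
    {"x": -0.36,"y": 0.19,"z": -0.17,"rx": 0.0,"ry": -0.01,"rz": 0.03,"jaw": 0.05},
    {"x": -0.46,"y": 0.19,"z": -0.17,"rx": 0.01,"ry": -0.02,"rz": 0.05,"jaw": 0.05},
    {"x": -0.5,"y": 0.19,"z": -0.17,"rx": 0.01,"ry": -0.03,"rz": 0.06,"jaw": 0.05},
  ],
)

```text
time: 10.8
eef_pos: [0.4716, -0.0196, 0.2513]
eef_rot: [0.685, 0.687, 0.175, 0.167]
wrist_force: [0.1, 0.3, -2.5]
gripper_width: 0.0079
gripper_force: 69.2
```

Run:
```python
from h import *;from bench import *
o=get_obs();print(o["joint_pos"],o["eef_pos"])
C=lean(YS,25);S=C@[.0045,0,.0986]+SEAT
go(o,S+C@[.012,0,.10],tool(C))
```

```text
[-0.27908302 -0.63434199 -0.49171949  1.24292564  0.14066529  1.32357157] [ 0.47163906 -0.01957621  0.25130957]
shift [-0.499  0.03   0.157] turn [ 0.0163 -0.0435  0.08  ] rows 2.618579796066061 1.9392301198238777
```

Request:
jog_arm(
  rows=[
    {"x": -0.1,"y": 0.0,"z": 0,"rx": 0.003,"ry": -0.01,"rz": 0.015,"jaw": 0.05},
    {"x": -0.22,"y": 0.01,"z": 0,"rx": 0.006,"ry": -0.02,"rz": 0.035,"jaw": 0.05},
    {"x": -0.34,"y": 0.02,"z": 0.02,"rx": 0.01,"ry": -0.03,"rz": 0.055,"jaw": 0.05},
    {"x": -0.44,"y": 0.03,"z": 0.06,"rx": 0.013,"ry": -0.037,"rz": 0.07,"jaw": 0.05},
    {"x": -0.5,"y": 0.03,"z": 0.11,"rx": 0.016,"ry": -0.0435,"rz": 0.08,"jaw": 0.05},
    {"x": -0.5,"y": 0.03,"z": 0.157,"rx": 0.016,"ry": -0.0435,"rz": 0.08,"jaw": 0.05},
    {"x": -0.5,"y": 0.03,"z": 0.157,"rx": 0.016,"ry": -0.0435,"rz": 0.08,"jaw": 0.05},
    {"x": -0.5,"y": 0.03,"z": 0.157,"rx": 0.016,"ry": -0.0435,"rz": 0.08,"jaw": 0.05},
  ],
)

```text
time: 11.6
eef_pos: [0.4974, -0.1405, 0.2199]
eef_rot: [0.778, 0.589, 0.132, 0.173]
wrist_force: [0.0, 0.7, -1.8]
gripper_width: 0.0081
gripper_force: 69.1
```

Run:
```python
from h import *;from bench import *
o=get_obs();print(o["joint_pos"],o["eef_pos"],o["wrist_force"])
C=lean(YS,25);S=C@[.0045,0,.0986]+SEAT;print(C.T@(o["eef_pos"]-S))
go(o,S+C@[.007,0,.012],tool(C));
f=grab_frame("scene");g=grab_frame("top");np.save("scene4.npy",f,allow_pickle=True);np.save("top4.npy",g,allow_pickle=True)
a=cv2.resize(f["frame"][110:240,220:350,::-1],None,fx=3,fy=3,interpolation=cv2.INTER_CUBIC);b=cv2.resize(g["frame"][150:290,280:410,::-1],None,fx=3,fy=3,interpolation=cv2.INTER_CUBIC)
c=np.zeros((425,790,3),np.uint8);c[:390,:390]=a;c[:420,400:790]=b;cv2.imwrite("pics/over.png",c)
```

```text
[-0.45309846 -0.46441677 -0.43541524  1.16746104  0.07798062  1.4094255 ] [ 0.49741741 -0.14045657  0.21987262] [ 0.01210727  0.72945241 -1.83222035]
[0.01168881 0.00329858 0.10114553]
shift [-0.015 -0.02   0.356] turn [ 0.0008 -0.0017  0.0018] rows 1.7865936032231842 0.05511854689895921
```

View pics/over.png

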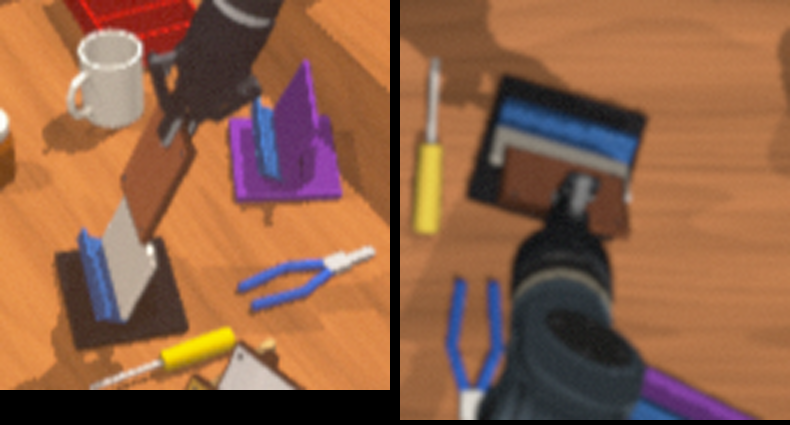

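The board hangs above the stand with its copper face towards the lip. Its lower edge in the top view runs from px (314.7,199.7) to (357,210.7). I compare that with the prediction.

Run:
```python
from h import *;from bench import *
g=load("top4.npy");f=load("scene4.npy");C=lean(YS,25);o=get_obs();T=R.from_quat(o["eef_rot"]).as_matrix()
for y in(-.055,.055):
    P=o["eef_pos"]+T@[y,.0045,.0986];q=C.T@(P-SEAT);print("board bottom seat",np.round(q,4),proj(g,P),"scenecrop",(proj(f,P)-[220,110])*3)
for y in(-.065,.065):
    P=SEAT+C@[0,y,.085];print("backboard top",proj(g,P),"topcrop",(proj(g,P)-[280,150])*3+[400,0],"scenecrop",(proj(f,P)-[220,110])*3)
    P=SEAT+C@[0.022,y,.010];print("lip inner",(proj(g,P)-[280,150])*3+[400,0],"scenecrop",(proj(f,P)-[220,110])*3)
```

```text
board bottom seat [ 0.0232 -0.0514  0.1024] [[354.34667698 207.77531027]] scenecrop [[115.56112249 175.80090335]]
board bottom seat [0.0225 0.0586 0.1029] [[314.52609258 196.61355791]] scenecrop [[136.31722227 243.45246111]]
backboard top [[356.35897912 214.61713415]] topcrop [[629.07693736 193.85140244]] scenecrop [[126.01733959 183.02172416]]
lip inner [[633.56013413 144.84764667]] scenecrop [[ 83.89380773 227.87578634]]
backboard top [[310.25902477 201.32666957]] topcrop [[490.7770743  153.98000871]] scenecrop [[150.00099689 262.81987131]]
lip inner [[501.49031986 106.88092321]] scenecrop [[105.02420655 308.31543181]]
```

Run:
```python
from h import *;from bench import *
g=load("top4.npy");f=load("scene4.npy");C=lean(YS,25)
a=cv2.resize(f["frame"][140:200,250:290,::-1],None,fx=9.5,fy=9.5,interpolation=cv2.INTER_CUBIC);b=cv2.resize(g["frame"][180:235,305:365,::-1],None,fx=6.8,fy=6.8,interpolation=cv2.INTER_CUBIC)
c=np.zeros((570,800,3),np.uint8);c[:,:380]=a;c[:374,385:793]=b
o=get_obs();T=R.from_quat(o["eef_rot"]).as_matrix()
for y,n,z in((-.055,1,.0986),(.055,1,.0986),(-.055,-1,.0986),(.055,-1,.0986),(-.055,1,-.0314),(.055,1,-.0314),(-.055,-1,-.0314),(.055,-1,-.0314)):
    P=o["eef_pos"]+T@[y,.0045*n,z];p=(proj(f,P)[0]-[250,140]+.5)*9.5;q=(proj(g,P)[0]-[305,180]+.5)*6.8+[385,0]
    for u in(p,q): cv2.circle(c,tuple(int(v) for v in u),3,(0,255,0) if n>0 else (255,255,0),1)
cv2.imwrite("pics/over2.png",c)
```

```text
(no output)
```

View pics/over2.png

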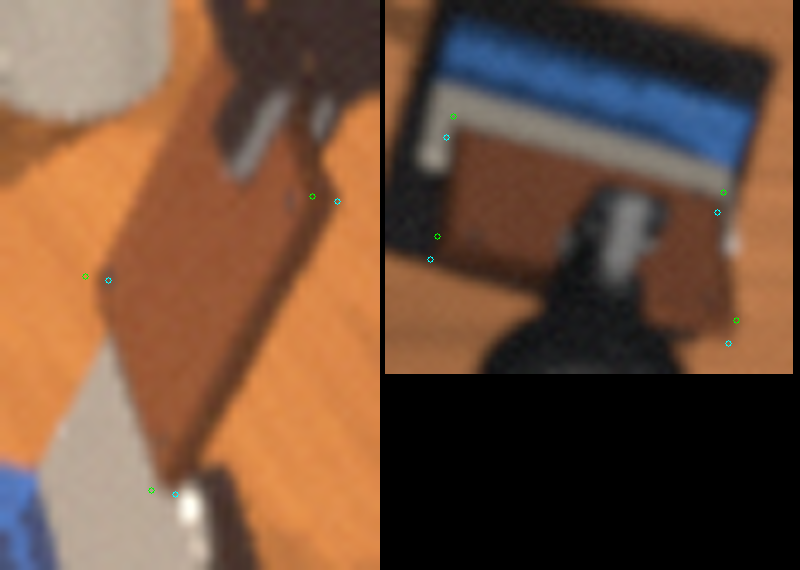

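The prediction matches within 1–2 px, so the board sits about 3 mm back at its bottom and clears both the lip and the backboard. Next I descend along the backboard.

Request:
jog_arm(
  rows=[
    {"x": -0.013,"y": -0.003,"z": 0.04,"rx": 0,"ry": 0,"rz": 0,"jaw": 0.05},
    {"x": -0.013,"y": -0.006,"z": 0.1,"rx": 0,"ry": -0.001,"rz": 0.001,"jaw": 0.05},
    {"x": -0.013,"y": -0.009,"z": 0.16,"rx": 0,"ry": -0.001,"rz": 0.001,"jaw": 0.05},
    {"x": -0.013,"y": -0.012,"z": 0.22,"rx": 0,"ry": -0.001,"rz": 0.001,"jaw": 0.05},
    {"x": -0.013,"y": -0.015,"z": 0.28,"rx": 0,"ry": -0.001,"rz": 0.001,"jaw": 0.05},
    {"x": -0.013,"y": -0.018,"z": 0.33,"rx": 0,"ry": -0.001,"rz": 0.001,"jaw": 0.05},
    {"x": -0.013,"y": -0.018,"z": 0.355,"rx": 0,"ry": -0.001,"rz": 0.001,"jaw": 0.05},
    {"x": -0.013,"y": -0.018,"z": 0.355,"rx": 0,"ry": -0.001,"rz": 0.001,"jaw": 0.05},
  ],
)

```text
time: 12.5
eef_pos: [0.5293, -0.1535, 0.1379]
eef_rot: [0.78, 0.587, 0.131, 0.174]
wrist_force: [0.2, -0.1, -3.5]
gripper_width: 0.0079
gripper_force: 69.1
```

Run:
```python
from h import *;from bench import *
o=get_obs();print(o["wrist_force"])
C=lean(YS,25);S=C@[.0045,0,.0986]+SEAT;print(C.T@(o["eef_pos"]-S))
go(o,S+C@[.003,0,.0],tool(C))
```

```text
[ 0.19359509 -0.10283982 -3.45242779]
[ 0.00811805 -0.00038873  0.01240607]
shift [ 0.002 -0.021  0.05 ] turn [ 0.0011 -0.0004  0.0005] rows 0.26851893081568073 0.025605566000628608
```

Next I ease down 12 mm and watch the force.

Request:
jog_arm(
  rows=[
    {"x": 0,"y": -0.004,"z": 0.008,"rx": 0,"ry": 0,"rz": 0,"jaw": 0.05},
    {"x": 0,"y": -0.006,"z": 0.014,"rx": 0,"ry": 0,"rz": 0,"jaw": 0.05},
    {"x": 0,"y": -0.008,"z": 0.02,"rx": 0,"ry": 0,"rz": 0,"jaw": 0.05},
    {"x": 0,"y": -0.01,"z": 0.026,"rx": 0,"ry": 0,"rz": 0,"jaw": 0.05},
    {"x": 0,"y": -0.012,"z": 0.032,"rx": 0,"ry": 0,"rz": 0,"jaw": 0.05},
    {"x": 0,"y": -0.014,"z": 0.037,"rx": 0,"ry": 0,"rz": 0,"jaw": 0.05},
    {"x": 0,"y": -0.014,"z": 0.042,"rx": 0,"ry": 0,"rz": 0,"jaw": 0.05},
    {"x": 0,"y": -0.014,"z": 0.042,"rx": 0,"ry": 0,"rz": 0,"jaw": 0.05},
  ],
)

```text
time: 13.3
eef_pos: [0.531, -0.1541, 0.1281]
eef_rot: [0.779, 0.587, 0.132, 0.175]
wrist_force: [-0.5, 0.3, -2.8]
gripper_width: 0.0078
gripper_force: 69.1
```

Run:
```python
from h import *;from bench import *
o=get_obs();print(o["wrist_force"],o["ft_torque"])
C=lean(YS,25);S=C@[.0045,0,.0986]+SEAT;print(C.T@(o["eef_pos"]-S),C.T@o["wrist_force"])
```

```text
[-0.4630392   0.31279369 -2.82525179] [0.20804486 0.6944391  0.01930117]
[ 0.00558552 -0.00050064  0.0027175 ] [-1.67589321  0.17185121 -2.3358386 ]
```

Request:
jog_arm(
  rows=[
    {"x": 0,"y": 0,"z": 0.003,"rx": 0,"ry": 0,"rz": 0,"jaw": 0.05},
    {"x": 0,"y": 0,"z": 0.006,"rx": 0,"ry": 0,"rz": 0,"jaw": 0.05},
    {"x": 0,"y": 0,"z": 0.008,"rx": 0,"ry": 0,"rz": 0,"jaw": 0.05},
    {"x": 0,"y": 0,"z": 0.01,"rx": 0,"ry": 0,"rz": 0,"jaw": 0.05},
    {"x": 0,"y": 0,"z": 0.012,"rx": 0,"ry": 0,"rz": 0,"jaw": 0.05},
    {"x": 0,"y": 0,"z": 0.014,"rx": 0,"ry": 0,"rz": 0,"jaw": 0.05},
    {"x": 0,"y": 0,"z": 0.016,"rx": 0,"ry": 0,"rz": 0,"jaw": 0.05},
    {"x": 0,"y": 0,"z": 0.016,"rx": 0,"ry": 0,"rz": 0,"jaw": 0.05},
  ],
)

```text
time: 14.1
eef_pos: [0.5329, -0.1542, 0.1266]
eef_rot: [0.779, 0.587, 0.132, 0.175]
wrist_force: [-6.6, 4.6, 8.0]
gripper_width: 0.0076
gripper_force: 71.0
```

Run:
```python
from h import *;from bench import *
o=get_obs();print(o["wrist_force"],o["ft_torque"])
C=lean(YS,25);S=C@[.0045,0,.0986]+SEAT;print(C.T@(o["eef_pos"]-S),C.T@o["wrist_force"])
```

```text
[-6.55922138  4.61816341  8.00974139] [ 0.72732691  1.5508037  -0.06684865]
[ 6.60311439e-03 -9.42934472e-05  6.15600339e-04] [-3.48833978  2.61426019 10.46441134]
```

The bottom edge has reached the ledge with about 10 N upward. I ease off a little and press toward the backboard.

Request:
jog_arm(
  rows=[
    {"x": 0,"y": 0,"z": -0.003,"rx": 0,"ry": 0,"rz": 0,"jaw": 0.05},
    {"x": 0,"y": -0.004,"z": -0.004,"rx": 0,"ry": 0,"rz": 0,"jaw": 0.05},
    {"x": 0,"y": -0.008,"z": -0.004,"rx": 0,"ry": 0,"rz": 0,"jaw": 0.05},
    {"x": 0,"y": -0.012,"z": -0.004,"rx": 0,"ry": 0,"rz": 0,"jaw": 0.05},
    {"x": 0,"y": -0.015,"z": -0.004,"rx": 0,"ry": 0,"rz": 0,"jaw": 0.05},
    {"x": 0,"y": -0.018,"z": -0.004,"rx": 0,"ry": 0,"rz": 0,"jaw": 0.05},
    {"x": 0,"y": -0.02,"z": -0.004,"rx": 0,"ry": 0,"rz": 0,"jaw": 0.05},
    {"x": 0,"y": -0.02,"z": -0.004,"rx": 0,"ry": 0,"rz": 0,"jaw": 0.05},
  ],
)

```text
time: 14.9
eef_pos: [0.529, -0.1539, 0.1249]
eef_rot: [0.779, 0.587, 0.132, 0.176]
wrist_force: [0.4, 0.4, 5.1]
gripper_width: 0.0081
gripper_force: 70.0
```

Run:
```python
from h import *;from bench import *
o=get_obs();print(o["wrist_force"],o["ft_torque"])
C=lean(YS,25);S=C@[.0045,0,.0986]+SEAT;print(C.T@(o["eef_pos"]-S),C.T@o["wrist_force"]);go(o,S,tool(C))
f=grab_frame("scene");g=grab_frame("top")
a=cv2.resize(f["frame"][135:235,230:300,::-1],None,fx=5.5,fy=5.5,interpolation=cv2.INTER_CUBIC);b=cv2.resize(g["frame"][165:240,295:370,::-1],None,fx=5.3,fy=5.3,interpolation=cv2.INTER_CUBIC)
c=np.zeros((550,790,3),np.uint8);c[:550,:385]=a;c[:397,390:787]=b[:,:397];cv2.imwrite("pics/seat.png",c)
```

```text
[0.3712816  0.41873453 5.14317753] [-0.25144927 -0.40809715  0.15274755]
[ 0.0024174  -0.00084426  0.00068562] [2.39142704 0.50539395 4.55972778]
shift [ 0.003 -0.01   0.003] turn [ 0.0027 -0.      0.0006] rows 0.053015769572341075 0.057737846224338925Traceback (most recent call last):
  File "<stdin>", line 6, in <module>
ValueError: could not broadcast input array from shape (398,397,3) into shape (397,397,3)
```

Request:
jog_arm(
  rows=[
    {"x": 0,"y": -0.002,"z": 0,"rx": 0,"ry": 0,"rz": 0,"jaw": 0.05},
    {"x": 0,"y": -0.004,"z": 0,"rx": 0,"ry": 0,"rz": 0,"jaw": 0.05},
    {"x": 0,"y": -0.006,"z": 0,"rx": 0,"ry": 0,"rz": 0,"jaw": 0.05},
    {"x": 0,"y": -0.008,"z": 0,"rx": 0,"ry": 0,"rz": 0,"jaw": 0.05},
    {"x": 0,"y": -0.008,"z": 0,"rx": 0,"ry": 0,"rz": 0,"jaw": 0.05},
    {"x": 0,"y": -0.008,"z": 0,"rx": 0,"ry": 0,"rz": 0,"jaw": 0.05},
    {"x": 0,"y": -0.008,"z": 0,"rx": 0,"ry": 0,"rz": 0,"jaw": 0.05},
    {"x": 0,"y": -0.008,"z": 0,"rx": 0,"ry": 0,"rz": 0,"jaw": 0.05},
  ],
)

```text
time: 15.8
eef_pos: [0.5273, -0.1536, 0.1241]
eef_rot: [0.779, 0.587, 0.132, 0.176]
wrist_force: [1.6, -0.2, 5.0]
gripper_width: 0.0081
gripper_force: 70.0
```

Run:
```python
from h import *;from bench import *
o=get_obs();print(o["wrist_force"],o["ft_torque"])
C=lean(YS,25);S=C@[.0045,0,.0986]+SEAT;print(C.T@(o["eef_pos"]-S),C.T@o["wrist_force"]);go(o,S,tool(C))
```

```text
[ 1.60693168 -0.20486068  4.99024686] [-0.47369052 -0.62516282  0.04325655]
[ 0.00053899 -0.00097448  0.00065559] [3.55959866 0.24960334 3.84626008]
shift [ 0.004 -0.002  0.003] turn [0.0027 0.     0.0005] rows 0.02584508820246231 0.058102676738345085
```

Request:
jog_arm(
  rows=[
    {"x": 0,"y": 0,"z": 0,"rx": 0,"ry": 0,"rz": 0,"jaw": 0.08},
    {"x": 0,"y": 0,"z": 0,"rx": 0,"ry": 0,"rz": 0,"jaw": 0.1},
    {"x": 0,"y": 0,"z": 0,"rx": 0,"ry": 0,"rz": 0,"jaw": 0.13},
    {"x": 0,"y": 0,"z": 0,"rx": 0,"ry": 0,"rz": 0,"jaw": 0.16},
    {"x": 0,"y": 0,"z": 0,"rx": 0,"ry": 0,"rz": 0,"jaw": 0.2},
    {"x": 0,"y": 0,"z": 0,"rx": 0,"ry": 0,"rz": 0,"jaw": 0.25},
    {"x": 0,"y": 0,"z": 0,"rx": 0,"ry": 0,"rz": 0,"jaw": 0.3},
    {"x": 0,"y": 0,"z": 0,"rx": 0,"ry": 0,"rz": 0,"jaw": 0.35},
  ],
  squeeze=20,
)

```text
time: 16.6
eef_pos: [0.5256, -0.1525, 0.1217]
eef_rot: [0.78, 0.587, 0.131, 0.174]
wrist_force: [0.0, 0.5, -0.4]
gripper_width: 0.0299
gripper_force: 0.0
```

Request:
jog_arm(
  rows=[
    {"x": 0,"y": 0,"z": 0,"rx": 0,"ry": 0,"rz": 0,"jaw": 0.35},
    {"x": 0,"y": 0,"z": -0.04,"rx": 0,"ry": 0,"rz": 0,"jaw": 0.35},
    {"x": 0,"y": 0,"z": -0.1,"rx": 0,"ry": 0,"rz": 0,"jaw": 0.35},
    {"x": 0,"y": 0,"z": -0.16,"rx": 0,"ry": 0,"rz": 0,"jaw": 0.35},
    {"x": 0,"y": 0,"z": -0.24,"rx": 0,"ry": 0,"rz": 0,"jaw": 0.35},
    {"x": 0,"y": 0,"z": -0.34,"rx": 0,"ry": 0,"rz": 0,"jaw": 0.35},
    {"x": 0,"y": 0,"z": -0.4,"rx": 0,"ry": 0,"rz": 0,"jaw": 0.35},
    {"x": 0,"y": 0,"z": -0.4,"rx": 0,"ry": 0,"rz": 0,"jaw": 0.35},
  ],
)

```text
time: 17.4
eef_pos: [0.4863, -0.1416, 0.2177]
eef_rot: [0.779, 0.587, 0.133, 0.178]
wrist_force: [0.7, -0.8, -0.1]
gripper_width: 0.03
gripper_force: 0.0
```

Run:
```python
from h import *;from bench import *
f=grab_frame("scene");g=grab_frame("top");np.save("scene5.npy",f,allow_pickle=True);np.save("top5.npy",g,allow_pickle=True)
a=cv2.resize(f["frame"][140:240,230:300,::-1],None,fx=5.5,fy=5.5,interpolation=cv2.INTER_CUBIC);b=cv2.resize(g["frame"][165:240,295:370,::-1],None,fx=5.3,fy=5.3,interpolation=cv2.INTER_CUBIC)
c=np.zeros((550,790,3),np.uint8);c[:550,:385]=a;c[:398,390:787]=b[:398,:397]
C=lean(YS,25)
for y,x,z in[(y,x,z) for y in(-.055,.055) for x in(0,.009) for z in(0,.13)]:
    P=SEAT+C@[x,y,z];p=(proj(f,P)[0]-[230,140]+.5)*5.5;q=(proj(g,P)[0]-[295,165]+.5)*5.3+[390,0]
    for u in(p,q): cv2.circle(c,tuple(int(v) for v in u),3,(0,255,0) if x>0 else (255,255,0),1)
cv2.imwrite("pics/seat.png",c)
```

```text
(no output)
```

View pics/seat.png

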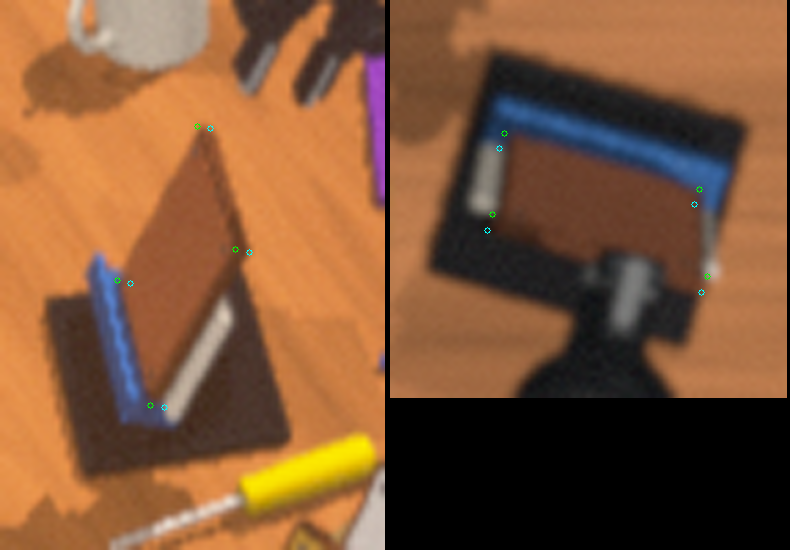

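The board stands on the ledge, copper face outward, with its corners about 1 px from the prediction (scene crop (205,130), (240,250), (150,400)). I check the gap at the foot by comparing the blue boundary with the first picture.

Run:
```python
from h import *
C=lean(YS,25);D={}
for n in("top0.npy","top5.npy"):
    g=load(n);F=cv2.GaussianBlur(g["frame"],(0,0),.6).astype(float)
    out=[]
    for k in np.linspace(-.04,.04,9):
        xs=np.arange(-.012,.034,.0005);pts=proj(g,[SEAT+C@[x,k,0] for x in xs]).astype(np.float32)
        v=cv2.remap((F[:,:,2]-F[:,:,0]).astype(np.float32),pts[:,0:1],pts[:,1:2],cv2.INTER_LINEAR)[:,0]
        i=v[:60].argmax();lo=v[:20].mean();th=(v[i]+lo)/2;j=np.where(v[:i]<th)[0];out.append(round(float(xs[j[-1]])*1000,1) if len(j) else None)
    print(n,out)
g=load("top5.npy");f=load("scene5.npy")
# silhouette points on back top edge: scene back corners & angles
for c in((207,128),(243,252)):
    print("scene top corner",(230+c[0]/5.5-.5,140+c[1]/5.5-.5))
```

```text
top0.npy [2.0, 3.0, 3.0, 3.0, 3.0, 3.0, 3.5, 3.0, 3.0]
top5.npy [10.0, 10.5, 10.5, 10.5, 10.5, 10.5, 11.0, 11.0, 10.0]
scene top corner (267.1363636363636, 162.77272727272728)
scene top corner (273.6818181818182, 185.3181818181818)
```

The foot is 7.5–8 mm proud of the corner all along its width. That agrees with the 9 mm thickness within pixel error, so the board is seated and parallel. Handing in.

```bash
python3 -c "
from bench import *
print(job_done())"
```

```text
the job is handed in; nothing more can be done
None
```

I swung the keeper clear, moved the copper board to the stand (copper face outward, seated on the ledge against the backboard by the camera check), left the other two boards home in the last rack view, and handed the job in; no verdict came back.

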